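# Cap the samples and start the tube mixer

### The job

Get the sample tubes ready and start the tube mixer: press every open flip cap fully shut, and only then push the start button on the sloping pod all the way down, hold it there for at least a second, and let it spring back. Feel for the button, whose height is unknown, and do not ram it or the caps; leave the other things on the bench where they stand.

Things in the scene. Friction and masses are not known exactly. Their poses are not given: they have to be found in the camera images.
- mixer: bench tube mixer, a fixed cream box 200 (x) x 290 (y) x 75 mm high with a black deck; origin at the centre of its underside; it carries three identical flip-cap tubes in a row along its y, 90 mm apart. It stands left or right of the start pod.
- pod: start pod, a fixed cream wedge 130 x 110 mm, origin under its centre on the bench, x to its high back, which is 72 mm high. The button axis leans 20 degrees from vertical towards the pod's -x (direction -0.342, 0, 0.940 in the pod's frame); press along it, into the slope. Up to 60 N does no harm
- pod_axis (a point): point on the sloping face where the button axis meets it, 50 mm above the bench. The round black button (60 mm across, 14 thick, flat top) stands over it on a rigid 32 mm steel stem, screwed out by an amount that changes each time and is not reported: the untouched button's top is 46 to 62 mm from this point along the axis; find it by touch
- start (a joint): travel of the button, 0 released, 0.010 m fully down; sprung: 2.7 N starts it, 9 N brings it fully down, and then it meets a hard stop; springs back when let go
- tube_a: flip-cap sample tube, grey cap, 48 mm across, clamped to the mixer deck; origin at the centre of its underside, 75 mm above the bench; rim at 85 mm above the origin; its x points to the cap's hinge (roughly away from the robot); fixed
- cap_a_hinge (a point): hinge axis of tube_a's cap: at the rim, 28 mm from the tube's centre along the tube's x; the axis runs along the tube's y
- cap_a (a joint): cap angle: 0 shut (flat on the rim), 1.57 standing upright over the hinge, up to 2.0 leaning back away from the tube. The cap is a disc 52 mm across and 10 mm thick with a 12 mm lip across from the hinge, 66 mm from hinge to lip end; shut, its top is 10 mm above the rim. Its stiff hinge (0.1 N m) holds it where it is left (this tube starts open)
- tube_b: flip-cap sample tube, grey cap, 48 mm across, clamped to the mixer deck; origin at the centre of its underside, 75 mm above the bench; rim at 85 mm above the origin; its x points to the cap's hinge (roughly away from the robot); fixed
- cap_b_hinge (a point): hinge axis of tube_b's cap: at the rim, 28 mm from the tube's centre along the tube's x; the axis runs along the tube's y
- cap_b (a joint): cap angle: 0 shut (flat on the rim), 1.57 standing upright over the hinge, up to 2.0 leaning back away from the tube. The cap is a disc 52 mm across and 10 mm thick with a 12 mm lip across from the hinge, 66 mm from hinge to lip end; shut, its top is 10 mm above the rim. Its stiff hinge (0.1 N m) holds it where it is left (this tube starts open)
- tube_c: flip-cap sample tube, grey cap, 48 mm across, clamped to the mixer deck; origin at the centre of its underside, 75 mm above the bench; rim at 85 mm above the origin; its x points to the cap's hinge (roughly away from the robot); fixed
- cap_c_hinge (a point): hinge axis of tube_c's cap: at the rim, 28 mm from the tube's centre along the tube's x; the axis runs along the tube's y
- cap_c (a joint): cap angle: 0 shut (flat on the rim), 1.57 standing upright over the hinge, up to 2.0 leaning back away from the tube. The cap is a disc 52 mm across and 10 mm thick with a 12 mm lip across from the hinge, 66 mm from hinge to lip end; shut, its top is 10 mm above the rim. Its stiff hinge (0.1 N m) holds it where it is left (this tube is always shut at the start)
- dish: covered glass culture dish, 95 mm across, 18 mm high, lying flat in front of the start pod; loose, a bystander; origin at the centre of its underside
- reagent: amber glass bottle, 64 mm across, 130 mm high, behind the start pod; loose, a bystander; origin at the centre of its underside
- flask: black drinking flask, 72 mm across, 210 mm high, at the far right; loose, a bystander; origin at the centre of its underside
- beaker: open glass cup, 72 mm across, 85 mm high, behind the mixer; loose, a bystander; origin at the centre of its underside
- jar: glass jar with white lid, 60 mm across, 65 mm high, in front of the mixer; loose, a bystander; origin at the centre of its underside
- spatula: steel spatula 180 mm long lying flat at the far left; loose, a bystander; origin on its length at table height

How it is judged (in metres and radians):
On the way, in this order (a step that is already met when the one before it is completed fails the run):
1. all three caps are shut (value of joint each of cap_a, cap_b, cap_c below 0.06 rad), for 0.2 s.
2. the button is held fully down (over 9 of its 10 mm) for about a second, all caps still shut (all of step 1 and value of joint start above 0.009 m), for 0.9 s.
3. the button is let go (value of joint start below 0.002 m), for 0.1 s.
At the end, for the whole second after the job is handed in: all three caps are shut to within 0.06 rad and the start button has sprung back to within 2 mm of its released height (all of step 1 and value of joint start below 0.002 m); the robot touches nothing.
It fails at once if the button is pushed in by more than 4 mm while a cap stands open (over 0.3 rad) (value of joint start above 0.004 m and value of joint any of cap_a, cap_b, cap_c above 0.3 rad).
It fails at once if more than 60 N on the start pod or its button (contact force between anything else and pod above 60 N).
It fails at once if more than 60 N on a tube or its cap (contact force between anything else and tube_a above 60 N or contact force between anything else and tube_b above 60 N or contact force between anything else and tube_c above 60 N).
It fails at once if a bystander is shifted by more than 40 mm (distance of any of dish, reagent, flask, beaker, jar, spatula from where it was at the start of the episode above 0.04 m).
It also fails if it takes over 54 s, if anything falls off the work surface, if the arm or the gripper's body presses on something with over 40 N, if the wrist force passes 120 N, or if a joint passes its speed limit or range.

### The arm

A 7-joint arm with a two-finger parallel gripper is mounted at the origin on the work surface. World frame = base frame: x ahead of the robot, y to its left, z up, the work surface at z = 0. Lengths are in m, angles in degrees, forces in N, time in s.
With the tool pointing down it reaches from about 0.425 to 0.825 m from the base axis. Payload 3.6 kg.
Tool frame: the origin (TCP) lies between the finger pads; the fingertips stand bot.tips_ahead ahead of it and the grasp point (between the pads) lies 6 mm ahead of it (bot.tips_ahead is the distance from the TCP to the fingertips, in m); z points along the fingers, y is the line along which they close (so a half turn about z gives the same grasp; the last joint's range is limited). The gripper opens to 85 mm and grips with 20 to 120 N. Pads are 22 mm wide; open, the fingers measure 114 mm over their backs; the gripper's body (76 mm by 85 mm) begins 54 mm behind the grasp point. The pads swing forward as they close: fully open they stand 13 mm farther back than shut.
Start: joints at [-66.205, 35.231, -0.722, 81.555, 0.464, 63.22, -2.315], TCP at [0.278, 0.588, 0.256] pointing down, gripper open.
Joint ranges: [-178.69, 178.69], [-17.37, 117.87], [-77.05, 75.6], [15.02, 138.74], [-78.02, 258.01], [0.78, 113.62], [-162.83, 162.83]. Speed limits (degrees/s): [159.86, 159.86, 180, 180, 180, 180, 180].

### API

Orientations are given as a 3x3 rotation matrix whose columns are the frame's x, y, z axes.
In Python, from cell import monitor, optics, job, bot gives the robot as it stands.
- The arm moves only by the shell command python3 -m creep 'ROWS' [OPENING] [FORCE]. ROWS is JSON, a list of rows, each an object of numbers: "tx", "ty", "tz": the shift along the tool's x, y, z each as a share of 0.5 m, from -1 to 1; "rx", "ry", "rz": the turn, a rotation vector about the tool's x, y, z each as a share of 180 degrees, from -1 to 1. A call has 1 to 12 rows; each row is the pose to reach, as a shift and turn from the pose commanded when the call began, along the tool's axes at that moment, turning the shorter way round; what a row does not reach only later rows make up. A row lasts 1/12 s, in which the tool goes at most 41.7 mm and 7.16 degrees, less where a joint would pass 70% of its speed; a pose out of reach is approached as far as the arm can. A call with a number of a shift or a turn outside -1 to 1 is refused whole. A call with a gripper value outside its range is refused whole. OPENING is the opening, from -1 (shut) to 1 (fully open), set as the call begins (- or left out, the last holds). The fingers move at their own pace and stop on an object; FORCE is the grip in N (left out, the last holds). Time passes only in rows, so rows that repeat a pose let the fingers close. It gives the time, the measured TCP pose, the force, the opening and the grip force at its end, in the units of the state.
- monitor.read_state(): the state, without advancing time (a new reading comes with each control period).
- optics.capture(name): name is "scene" or "top" or "wrist"; returns a dict with "color" (384x512x3 uint8, blue, green, red), "depth" (384x512 float32, m along the optical axis (not along the pixel's ray), 0 where there is no reading), "K" (3x3 intrinsics, pixels), "world_from_camera" (4x4, takes a point from camera to world coordinates); the wrist camera has in their place "mount" (4x4, takes a point from camera to tool coordinates, whose origin is the TCP and whose axes are the flange's). Camera axes: x right, y up, looking along -z (the intrinsics and any distortion apply to the point x, -y, -z); pixel columns grow to the right and rows downward; lengths in m; the calibration is good to about 2 mm. A picture is of the moment at which its call begins: read the wrist's pose just before it.
- job.finish_job(): hands the job in; it is judged then, once.
The state is a dict: "time": time; "joint_pos": joint angles; "dq": joint speeds; "joint_efforts": joint torques, N m; "eef_pos": TCP position; "eef_rot": TCP orientation; "contact_force": force on the tool from outside, world axes, zero at the start; "torque": the same for the moment, N m; "finger_gap": finger opening in m; "grip_force": force on a finger pad.
Only numpy, scipy, OpenCV 4.12 (cv2) and the standard library are available. Lean on these libraries where they do the work, as an engineer would, in place of code of your own. Each camera call takes 0.05 s, during which the arm holds its last target. There are 200 camera calls.

## Working session

There is one attempt and no reset: what is moved stays moved. The work goes in short steps, Python scripts to look and compute and a shell command to move; the robot and the scene stay as the last step left them, time stands still between calls to the robot, and variables do not carry over. Pictures are saved under pics/ and viewed, at most 10 in all, crops included, and the job is handed in when it is done.

```bash
mkdir -p pics; ls; python3 - <<'E'
from cell import monitor, optics, job, bot
import cv2,numpy as np
print(bot.tips_ahead); s=monitor.read_state()
print({k:np.round(v,3).tolist() for k,v in s.items()})
for n in ("scene","top"):
    c=optics.capture(n); np.savez(f"pics/{n}.npz",**c); cv2.imwrite(f"pics/{n}.png",c["color"])
    print(n,c["K"].tolist(),np.round(c["world_from_camera"],3).tolist(),c.keys())
E
```

```text
pics
0.025
{'time': 0.0, 'joint_pos': [-66.206, 35.29, -0.722, 81.641, 0.463, 63.221, -2.314], 'dq': [-0.013, 0.043, 0.038, -0.067, 0.036, 0.046, -0.041], 'joint_efforts': [-0.0, -46.921, 0.259, -17.104, 0.01, 0.01, -0.0], 'eef_pos': [0.278, 0.587, 0.255], 'eef_rot': [[-0.904, 0.428, -0.001], [0.428, 0.904, -0.002], [-0.0, -0.003, -1.0]], 'contact_force': [-0.362, 0.76, 0.28], 'torque': [-0.018, 0.024, -0.013], 'grip_force': 0.0, 'finger_gap': 0.085}
scene [[398.0732089900474, 0.0, 247.44035897817596], [0.0, 398.0732089900474, 192.82868451771907], [0.0, 0.0, 1.0]] [[-0.876, -0.359, 0.322, 1.002], [0.482, -0.642, 0.596, 0.696], [-0.007, 0.677, 0.736, 1.009], [0.0, 0.0, 0.0, 1.0]] dict_keys(['color', 'depth', 'K', 'world_from_camera'])
top [[426.8206326225864, 0.0, 255.65631090469594], [0.0, 426.8206326225864, 189.67002310339217], [0.0, 0.0, 1.0]] [[0.005, 0.981, -0.195, 0.371], [-1.0, 0.011, 0.028, 0.007], [0.03, 0.195, 0.98, 1.239], [0.0, 0.0, 0.0, 1.0]] dict_keys(['color', 'depth', 'K', 'world_from_camera'])
```

View pics/scene.png

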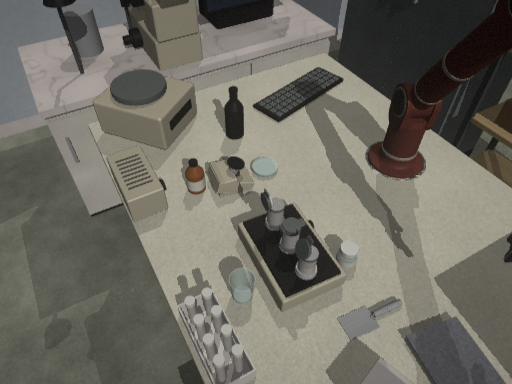

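View pics/top.png

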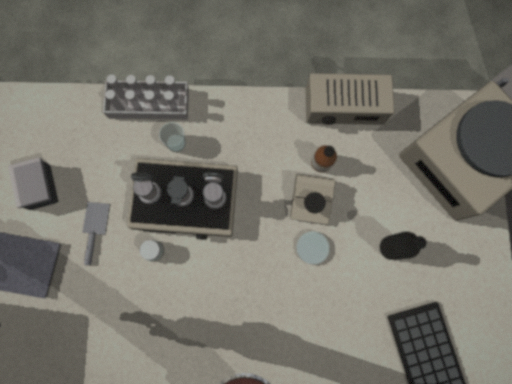

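The mixer is at scene (290,255) and top (183,197), left of the pod (314,200). The tubes in the top view are at about (147,190), (180,191) and (214,195). Next I'll look at enlarged crops and measure.

```bash
cat > h.py <<'E'
import numpy as np,cv2
def load(n):
    c=np.load(f"pics/{n}.npz"); return {k:c[k] for k in c}
def cloud(c,T=None):
    d=c["depth"];K=c["K"];T=c["world_from_camera"] if T is None else T
    v,u=np.mgrid[:d.shape[0],:d.shape[1]]
    P=np.stack([(u-K[0,2])/K[0,0]*d,-(v-K[1,2])/K[1,1]*d,-d],-1)
    W=P@T[:3,:3].T+T[:3,3]; W[d==0]=np.nan
    return W
E
python3 - <<'E'
from h import *
a=load("scene");b=load("top")
A=cv2.resize(a["color"][180:310,200:370],None,fx=4.0,fy=4,interpolation=cv2.INTER_CUBIC)
B=cv2.resize(b["color"][150:250,115:345],None,fx=3.4,fy=3.4,interpolation=cv2.INTER_CUBIC)
cv2.imwrite("pics/sc.png",A);cv2.imwrite("pics/tc.png",B)
W=cloud(b)
for (u,v) in [(135,165),(235,168),(130,228),(233,232),(152,193),(150,185),(180,197),(185,197),(214,200),(212,188),(315,202),(299,177),(335,180),(292,220),(333,222),(200,180),(313,248)]: print(u,v,np.round(W[v,u],3))
E
```

```text
135 165 [0.672 0.313 0.063]
235 168 [0.666 0.032 0.068]
130 228 [0.496 0.321 0.045]
233 232 [0.492 0.036 0.003]
152 193 [0.579 0.246 0.136]
150 185 [0.595 0.247 0.16 ]
180 197 [0.563 0.167 0.172]
185 197 [0.57  0.16  0.132]
214 200 [0.558 0.082 0.159]
212 188 [0.589 0.088 0.162]
315 202 [ 0.567 -0.189  0.092]
299 177 [ 0.641 -0.149  0.071]
335 180 [ 0.65  -0.267 -0.001]
292 220 [ 0.528 -0.136  0.002]
333 222 [ 0.524 -0.257 -0.003]
200 180 [0.628 0.128 0.076]
313 248 [ 0.446 -0.193  0.015]
```

View pics/sc.png

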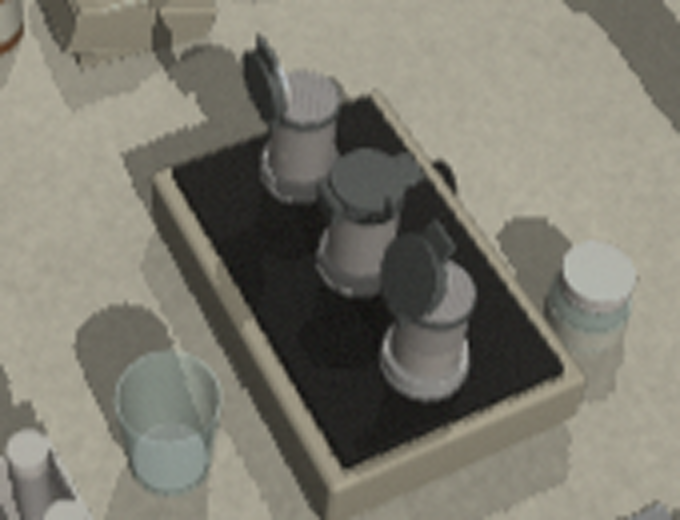

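View pics/tc.png

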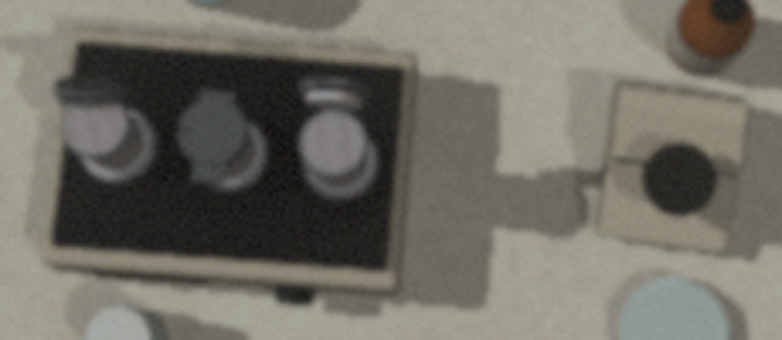

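The middle cap is shut. The left one (scene crop 415,270) and the right one (scene crop 265,80) stand open, near upright. I'll triangulate from the two views and cross-check with the depth clouds.

```bash
cat >> h.py <<'E'
def tri(p,q,a,b):
    Ps=[]
    for c in (a,b):
        T=np.linalg.inv(c["world_from_camera"])
        Ps.append(c["K"]@np.diag([1.,-1,-1])@T[:3])
    X=cv2.triangulatePoints(Ps[0],Ps[1],np.float64(p).reshape(2,1),np.float64(q).reshape(2,1))[:,0]
    return X[:3]/X[3]
E
python3 - <<'E'
from h import *
a=load("scene");b=load("top")
for n,p,q in [("R",(276.8,204.5),(212.9,192.6)),("L",(310.8,253),(142.9,186.8)),("M",(291.3,225.5),(177.6,188.2)),("btn",(235.5,163),(314.7,202.6))]: print(n,tri(p,q,a,b).round(4))
Wa,Wb=cloud(a),cloud(b)
for nm,W,c in (("sc",Wa,a),("top",Wb,b)):
    g=c["color"].astype(int).sum(-1)
    for n,y0,y1 in (("R",.05,.125),("M",.135,.205),("L",.215,.3)):
        m=(W[...,0]>.5)&(W[...,0]<.68)&(W[...,1]>y0)&(W[...,1]<y1)
        t=m&(W[...,2]>.15)&(W[...,2]<.172)&(g>330); k=m&(W[...,2]>.165)&(g<330)
        P=W[t];Q=W[k]
        if len(P):print(nm,n,"light",len(P),P.mean(0).round(3),P.min(0).round(3),P.max(0).round(3))
        if len(Q):
            print(nm,n,"dark",len(Q),Q.mean(0).round(3),Q.min(0).round(3),Q.max(0).round(3))
            if len(Q)>10: print("   slope dx/dz",np.polyfit(Q[:,2],Q[:,0],1).round(3))
# box and pod
for nm,W,box in (("mixer",Wb,(.45,.75,-.02,.36)),("pod",Wb,(.48,.7,-.27,-.12))):
    m=(W[...,0]>box[0])&(W[...,0]<box[1])&(W[...,1]>box[2])&(W[...,1]<box[3])&(W[...,2]>.03)&(W[...,2]<.085)
    r=cv2.minAreaRect(np.float32(W[m][:,:2])); print(nm,r)
m=(np.abs(Wb[...,0]-.565)<.05)&(np.abs(Wb[...,1]+.19)<.05)&(Wb[...,2]>.085);print("btn",Wb[m].mean(0),Wb[m].min(0),Wb[m].max(0))
E
```

```text
R [0.5778 0.0857 0.1564]
L [0.5898 0.2665 0.1567]
M [0.587  0.1748 0.1654]
btn [ 0.5668 -0.1897  0.0868]
sc R light 136 [0.578 0.088 0.162] [0.558 0.06  0.159] [0.601 0.109 0.165]
sc R dark 146 [0.617 0.087 0.2  ] [0.611 0.06  0.167] [0.621 0.108 0.229]
   slope dx/dz [-0.072  0.631]
sc M dark 307 [0.587 0.176 0.171] [0.549 0.148 0.165] [0.619 0.201 0.176]
   slope dx/dz [0.497 0.502]
sc L light 87 [0.586 0.275 0.162] [0.57  0.255 0.158] [0.608 0.288 0.165]
sc L dark 332 [0.613 0.265 0.197] [0.593 0.237 0.165] [0.629 0.288 0.226]
   slope dx/dz [-0.573  0.726]
top R light 228 [0.58  0.086 0.16 ] [0.558 0.065 0.155] [0.602 0.108 0.166]
top R dark 153 [0.609 0.082 0.203] [0.602 0.059 0.169] [0.62  0.109 0.23 ]
   slope dx/dz [0.177 0.573]
top M dark 375 [0.585 0.176 0.17 ] [0.55  0.151 0.165] [0.618 0.202 0.177]
   slope dx/dz [1.104 0.398]
top L light 198 [0.588 0.268 0.16 ] [0.571 0.243 0.155] [0.603 0.291 0.165]
top L dark 185 [0.608 0.261 0.2  ] [0.592 0.239 0.169] [0.627 0.287 0.225]
   slope dx/dz [-0.599  0.728]
mixer ((0.5971727967262268, 0.17599427700042725), (0.29083746671676636, 0.3046524226665497), 86.55029296875)
pod ((0.6129117012023926, -0.19284182786941528), (0.10976715385913849, 0.1846965104341507), 82.92220306396484)
btn [ 0.56681778 -0.18697122  0.09492   ] [ 0.53994374 -0.21700446  0.08508354] [ 0.59499932 -0.15837014  0.10661627]
```

R tube centre is (0.579,0.087) and its cap is about upright. L is (0.588,0.267) with its cap at about 60°, and M is (0.586,0.176), shut. I'll shut the gripper, align it, and go behind L above everything.

```bash
python3 -m creep '[{"tx":-0.05,"ty":-0.012,"tz":-0.04,"rz":-0.02},{"tx":-0.12,"ty":-0.03,"tz":-0.09,"rz":-0.05},{"tx":-0.2,"ty":-0.05,"tz":-0.09,"rz":-0.08},{"tx":-0.28,"ty":-0.07,"tz":-0.09,"rz":-0.11},{"tx":-0.36,"ty":-0.09,"tz":-0.09,"rz":-0.141},{"tx":-0.44,"ty":-0.11,"tz":-0.09,"rz":-0.141},{"tx":-0.52,"ty":-0.13,"tz":-0.09,"rz":-0.141},{"tx":-0.6,"ty":-0.15,"tz":-0.09,"rz":-0.141},{"tx":-0.68,"ty":-0.17,"tz":-0.09,"rz":-0.141},{"tx":-0.76,"ty":-0.19,"tz":-0.09,"rz":-0.141},{"tx":-0.84,"ty":-0.21,"tz":-0.09,"rz":-0.141},{"tx":-0.9,"ty":-0.23,"tz":-0.09,"rz":-0.141}]' -1 40; python3 -m creep '[{"rz":0},{"rz":0},{"rz":0}]'; python3 - <<'E'
from cell import monitor, optics
import numpy as np,cv2
s=monitor.read_state();print({k:np.round(s[k],3).tolist() for k in("time","eef_pos","eef_rot","joint_pos","contact_force","finger_gap")})
c=optics.capture("wrist");cv2.imwrite("pics/w1.png",c["color"]);print(np.round(c["mount"],3),c["K"])
E
```

```text
{'time': 0.1, 'eef_pos': [0.278, 0.587, 0.255], 'eef_rot': [[-0.904, 0.428, -0.001], [0.428, 0.904, -0.002], [-0.0, -0.002, -1.0]], 'joint_pos': [-66.205, 35.284, -0.724, 81.631, 0.463, 63.22, -2.317], 'contact_force': [-0.257, 0.831, -0.147], 'finger_gap': 0.086}
[[ 0.     0.962  0.274  0.07 ]
 [ 1.    -0.     0.     0.   ]
 [ 0.     0.274 -0.962 -0.118]
 [ 0.     0.     0.     1.   ]] [[344.18529209   0.         256.89378979]
 [  0.         344.18529209 192.72675602]
 [  0.           0.           1.        ]]validation failed for argument at $[0]...
validation failed for argument at $[0]...
```

View pics/w1.png

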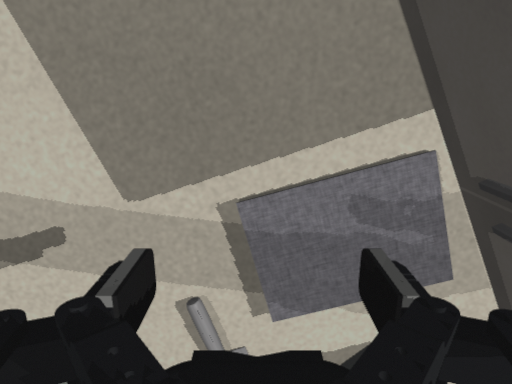

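The wrist view shows only the open fingers and the bench, and the move was refused. Rows probably need all six keys.

```bash
python3 -m creep '[{"tx":-0.05,"ty":-0.012,"tz":-0.04,"rx":0,"ry":0,"rz":-0.02},{"tx":-0.12,"ty":-0.03,"tz":-0.09,"rx":0,"ry":0,"rz":-0.05},{"tx":-0.2,"ty":-0.05,"tz":-0.09,"rx":0,"ry":0,"rz":-0.08},{"tx":-0.28,"ty":-0.07,"tz":-0.09,"rx":0,"ry":0,"rz":-0.11},{"tx":-0.36,"ty":-0.09,"tz":-0.09,"rx":0,"ry":0,"rz":-0.141},{"tx":-0.44,"ty":-0.11,"tz":-0.09,"rx":0,"ry":0,"rz":-0.141},{"tx":-0.52,"ty":-0.13,"tz":-0.09,"rx":0,"ry":0,"rz":-0.141},{"tx":-0.6,"ty":-0.15,"tz":-0.09,"rx":0,"ry":0,"rz":-0.141},{"tx":-0.68,"ty":-0.17,"tz":-0.09,"rx":0,"ry":0,"rz":-0.141},{"tx":-0.76,"ty":-0.19,"tz":-0.09,"rx":0,"ry":0,"rz":-0.141},{"tx":-0.84,"ty":-0.21,"tz":-0.09,"rx":0,"ry":0,"rz":-0.141},{"tx":-0.9,"ty":-0.23,"tz":-0.09,"rx":0,"ry":0,"rz":-0.141}]' -1 40
```

```text
time: 1.15
eef_pos: [0.6383, 0.2874, 0.3005]
eef_rot: [[-1.0, 0.002, 0.001], [0.002, 1.0, -0.002], [-0.001, -0.002, -1.0]]
contact_force: [-0.0, 0.8, -0.1]
finger_gap: 0.0002
grip_force: 0.0
```

```bash
python3 -m creep '[{"tx":-0.033,"ty":-0.048,"tz":0.04,"rx":0,"ry":0,"rz":0},{"tx":-0.033,"ty":-0.048,"tz":0.09,"rx":0,"ry":0,"rz":0},{"tx":-0.033,"ty":-0.048,"tz":0.13,"rx":0,"ry":0,"rz":0},{"tx":-0.033,"ty":-0.048,"tz":0.144,"rx":0,"ry":0,"rz":0},{"tx":-0.01,"ty":-0.048,"tz":0.144,"rx":0,"ry":0,"rz":0},{"tx":0.01,"ty":-0.048,"tz":0.144,"rx":0,"ry":0,"rz":0},{"tx":0.03,"ty":-0.048,"tz":0.144,"rx":0,"ry":0,"rz":0},{"tx":0.045,"ty":-0.048,"tz":0.144,"rx":0,"ry":0,"rz":0},{"tx":0.056,"ty":-0.048,"tz":0.149,"rx":0,"ry":0,"rz":0},{"tx":0.067,"ty":-0.048,"tz":0.154,"rx":0,"ry":0,"rz":0},{"tx":0.077,"ty":-0.048,"tz":0.162,"rx":0,"ry":0,"rz":0},{"tx":0.085,"ty":-0.048,"tz":0.17,"rx":0,"ry":0,"rz":0}]'
```

```text
time: 2.15
eef_pos: [0.5928, 0.2683, 0.2166]
eef_rot: [[-1.0, -0.002, 0.001], [-0.002, 1.0, 0.002], [-0.001, 0.002, -1.0]]
contact_force: [1.9, 2.2, 1.5]
finger_gap: -0.0003
grip_force: 1.1
```

Contact is at the expected force. I'll continue down gently.

```bash
python3 -m creep '[{"tx":0.007,"ty":0,"tz":0.008,"rx":0,"ry":0,"rz":0},{"tx":0.014,"ty":0,"tz":0.016,"rx":0,"ry":0,"rz":0},{"tx":0.02,"ty":0,"tz":0.024,"rx":0,"ry":0,"rz":0},{"tx":0.026,"ty":0,"tz":0.03,"rx":0,"ry":0,"rz":0},{"tx":0.03,"ty":0,"tz":0.034,"rx":0,"ry":0,"rz":0}]'; python3 -m creep '[{"tx":0,"ty":0,"tz":0.004,"rx":0,"ry":0,"rz":0},{"tx":0,"ty":0,"tz":0.004,"rx":0,"ry":0,"rz":0}]';python3 -m creep '[{"tx":0,"ty":0,"tz":0.004,"rx":0,"ry":0,"rz":0},{"tx":0,"ty":0,"tz":0.004,"rx":0,"ry":0,"rz":0}]'
```

```text
time: 2.57
eef_pos: [0.5775, 0.2663, 0.1985]
eef_rot: [[-1.0, -0.001, -0.001], [-0.001, 1.0, -0.002], [0.001, -0.002, -1.0]]
contact_force: [2.0, -0.2, 2.0]
finger_gap: -0.0
grip_force: 0.8
time: 2.73
eef_pos: [0.577, 0.2665, 0.1964]
eef_rot: [[-1.0, -0.001, -0.003], [-0.001, 1.0, -0.002], [0.003, -0.002, -1.0]]
contact_force: [-0.0, -0.5, 1.1]
finger_gap: 0.0002
grip_force: 0.0
time: 2.9
eef_pos: [0.5776, 0.2669, 0.1952]
eef_rot: [[-1.0, -0.001, -0.001], [-0.001, 1.0, -0.001], [0.001, -0.001, -1.0]]
contact_force: [-0.7, 0.0, 2.1]
finger_gap: 0.0002
grip_force: 1.1
```

```bash
for i in 1 2; do python3 -m creep '[{"tx":0,"ty":0,"tz":0.003,"rx":0,"ry":0,"rz":0},{"tx":0,"ty":0,"tz":0.003,"rx":0,"ry":0,"rz":0}]'|egrep 'pos|force'; done
```

```text
eef_pos: [0.5776, 0.267, 0.1951]
contact_force: [-3.2, -0.4, 8.2]
grip_force: 4.1
eef_pos: [0.5776, 0.267, 0.195]
contact_force: [-5.9, -2.0, 13.3]
grip_force: 6.9
```

L hit the hard stop exactly at the shut height (tip 0.170) with 13 N, so it is shut. Next is R.

```bash
python3 -m creep '[{"tx":0,"ty":0,"tz":-0.06,"rx":0,"ry":0,"rz":0},{"tx":0,"ty":0,"tz":-0.12,"rx":0,"ry":0,"rz":0},{"tx":-0.03,"ty":-0.02,"tz":-0.17,"rx":0,"ry":0,"rz":0},{"tx":-0.08,"ty":-0.08,"tz":-0.17,"rx":0,"ry":0,"rz":0},{"tx":-0.12,"ty":-0.15,"tz":-0.17,"rx":0,"ry":0,"rz":0},{"tx":-0.164,"ty":-0.22,"tz":-0.17,"rx":0,"ry":0,"rz":0},{"tx":-0.164,"ty":-0.29,"tz":-0.17,"rx":0,"ry":0,"rz":0},{"tx":-0.164,"ty":-0.34,"tz":-0.17,"rx":0,"ry":0,"rz":0},{"tx":-0.164,"ty":-0.36,"tz":-0.15,"rx":0,"ry":0,"rz":0},{"tx":-0.164,"ty":-0.36,"tz":-0.11,"rx":0,"ry":0,"rz":0},{"tx":-0.164,"ty":-0.36,"tz":-0.072,"rx":0,"ry":0,"rz":0},{"tx":-0.164,"ty":-0.36,"tz":-0.072,"rx":0,"ry":0,"rz":0}]'
```

```text
time: 4.23
eef_pos: [0.657, 0.0884, 0.2229]
eef_rot: [[-1.0, -0.003, -0.01], [-0.003, 1.0, 0.0], [0.01, 0.0, -1.0]]
contact_force: [-0.2, -0.0, -0.2]
finger_gap: 0.0001
grip_force: 0.0
```

```bash
python3 -m creep '[{"tx":0.02,"ty":0,"tz":-0.006,"rx":0,"ry":0,"rz":0},{"tx":0.04,"ty":0,"tz":-0.01,"rx":0,"ry":0,"rz":0},{"tx":0.058,"ty":0,"tz":-0.012,"rx":0,"ry":0,"rz":0},{"tx":0.07,"ty":0,"tz":-0.013,"rx":0,"ry":0,"rz":0},{"tx":0.082,"ty":0,"tz":-0.014,"rx":0,"ry":0,"rz":0},{"tx":0.094,"ty":0,"tz":-0.013,"rx":0,"ry":0,"rz":0},{"tx":0.106,"ty":0,"tz":-0.012,"rx":0,"ry":0,"rz":0},{"tx":0.118,"ty":0,"tz":-0.007,"rx":0,"ry":0,"rz":0},{"tx":0.128,"ty":0,"tz":-0.002,"rx":0,"ry":0,"rz":0},{"tx":0.138,"ty":0,"tz":0.006,"rx":0,"ry":0,"rz":0},{"tx":0.146,"ty":0,"tz":0.014,"rx":0,"ry":0,"rz":0},{"tx":0.146,"ty":0,"tz":0.014,"rx":0,"ry":0,"rz":0}]'; python3 -m creep '[{"tx":0.008,"ty":0,"tz":0.01,"rx":0,"ry":0,"rz":0},{"tx":0.014,"ty":0,"tz":0.02,"rx":0,"ry":0,"rz":0},{"tx":0.02,"ty":0,"tz":0.028,"rx":0,"ry":0,"rz":0},{"tx":0.024,"ty":0,"tz":0.034,"rx":0,"ry":0,"rz":0},{"tx":0.024,"ty":0,"tz":0.034,"rx":0,"ry":0,"rz":0}]'
```

```text
time: 5.23
eef_pos: [0.5854, 0.0868, 0.2201]
eef_rot: [[-1.0, -0.001, -0.004], [-0.001, 1.0, -0.001], [0.004, -0.001, -1.0]]
contact_force: [-0.5, 0.6, 0.4]
finger_gap: 0.0002
grip_force: 0.1
time: 5.65
eef_pos: [0.5746, 0.0868, 0.2032]
eef_rot: [[-1.0, -0.001, -0.002], [-0.001, 1.0, -0.001], [0.002, -0.001, -1.0]]
contact_force: [0.3, 0.5, 0.1]
finger_gap: 0.0001
grip_force: 0.0
```

```bash
for i in 1 2 3 ; do python3 -m creep '[{"tx":0.003,"ty":0,"tz":0.006,"rx":0,"ry":0,"rz":0},{"tx":0.003,"ty":0,"tz":0.006,"rx":0,"ry":0,"rz":0}]'|egrep 'pos|ct_force'; done
```

```text
eef_pos: [0.5734, 0.0868, 0.2007]
contact_force: [-0.4, -0.1, 0.6]
eef_pos: [0.5721, 0.0868, 0.1979]
contact_force: [0.3, -0.9, 0.6]
eef_pos: [0.5708, 0.0869, 0.1952]
contact_force: [1.4, -0.3, 1.1]
```

```bash
for i in 1 2 3; do python3 -m creep '[{"tx":0,"ty":0,"tz":0.003,"rx":0,"ry":0,"rz":0},{"tx":0,"ty":0,"tz":0.003,"rx":0,"ry":0,"rz":0}]'|egrep 'pos|ct_force'; done
python3 - <<'E'
from cell import optics
import numpy as np,cv2
from h import *
c=optics.capture("scene");np.savez("pics/s2.npz",**c);cv2.imwrite("pics/s2.png",cv2.resize(c["color"][130:310,180:370],None,fx=3.1,fy=3.1,interpolation=cv2.INTER_CUBIC))
E
```

```text
eef_pos: [0.5708, 0.087, 0.1951]
contact_force: [-1.8, 0.1, 7.3]
eef_pos: [0.5708, 0.087, 0.195]
contact_force: [-3.4, -0.6, 14.9]
eef_pos: [0.5708, 0.087, 0.1949]
contact_force: [-5.6, -1.7, 22.1]
```

View pics/s2.png

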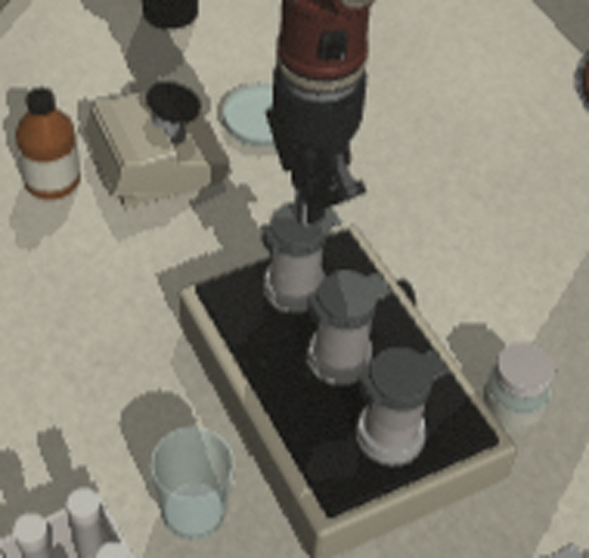

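All three caps now look shut (L cap at 400,375, M at 350,295, R under the finger). Next I'll measure the pod.

```bash
python3 - <<'E'
from h import *
P=[];B=[]
for n in("scene","top"):
    c=load(n);W=cloud(c);g=c["color"].astype(int).sum(-1)
    m=(np.abs(W[...,0]-.585)<.11)&(np.abs(W[...,1]+.2)<.1)&(W[...,2]>.015)
    dark=m&(g<150)&(W[...,2]>.07); light=m&(g>230)&(W[...,2]<.08)
    Q=W[dark]; ce=Q.mean(0); U,S,V=np.linalg.svd(Q-ce); nn=V[2]*np.sign(V[2,2])
    print(n,"btn",len(Q),ce.round(4),"mid",((Q.max(0)+Q.min(0))/2).round(4),np.ptp(Q,0).round(3),"normal",nn.round(3))
    v,u=np.nonzero(dark);print("  px",u.mean(),v.mean())
    L=W[light]; L=L[np.abs(L[:,2])>.03]
    if len(L)<50: continue
    # ransac plane near slope normal
    best=None;rng=np.random.default_rng(0)
    for _ in range(3000):
        a,b,d=L[rng.choice(len(L),3,False)];q=np.cross(b-a,d-a);k=np.linalg.norm(q)
        if k<1e-6: continue
        q/=k;q*=np.sign(q[2]);
        if not .88<q[2]<.98: continue
        s=np.abs((L-a)@q)<.003
        if best is None or s.sum()>best.sum():best=s
    I=L[best];ce=I.mean(0);q=np.linalg.svd(I-ce)[2][2];q*=np.sign(q[2])
    print("  slope",len(I),"of",len(L),ce.round(4),q.round(3),"yaw",np.degrees(np.arctan2(-q[1],-q[0])))
    r=cv2.minAreaRect(np.float32(L[:,:2]));print("  rect",r)
    T=L[L[:,2]>.066]; print("  top",len(T),T.mean(0).round(3),cv2.minAreaRect(np.float32(T[:,:2])))
E
```

```text
scene btn 160 [ 0.573  -0.1825  0.0971] mid [ 0.6186 -0.1923  0.1   ] [0.149 0.066 0.058] normal [-0.25   0.13   0.959]
  px 235.03125 162.75
  slope 334 of 896 [ 0.5901 -0.1766  0.0553] [-0.342  0.066  0.937] yaw -10.864154817864595
  rect ((0.6083340644836426, -0.19369067251682281), (0.11492913961410522, 0.17196941375732422), 82.716552734375)
  top 384 [ 0.617 -0.191  0.07 ] ((0.6075712442398071, -0.19361689686775208), (0.11181848496198654, 0.07993544638156891), 81.74725341796875)
top btn 316 [ 0.5779 -0.1914  0.0968] mid [ 0.6184 -0.2035  0.1065] [0.152 0.086 0.054] normal [-0.203 -0.09   0.975]
  px 316.0664556962025 197.71518987341773
  slope 758 of 1377 [ 0.5827 -0.1872  0.0505] [-0.34   0.04   0.939] yaw -6.644414316890653
  rect ((0.6073055267333984, -0.19231975078582764), (0.10980913043022156, 0.1729772537946701), 82.56534576416016)
  top 405 [ 0.621 -0.193  0.069] ((0.6135333776473999, -0.19242288172245026), (0.11526504158973694, 0.10977891087532043), 41.07648468017578)
```

Pod yaw is about -7.5°. The axis foot is about (0.583,-0.189,0.05), and the button top is at about 48 mm by depth, to be confirmed by touch. I'll raise the arm and work out the hover pose.

```bash
python3 -m creep '[{"tx":0,"ty":0,"tz":-0.02,"rx":0,"ry":0,"rz":0},{"tx":0,"ty":-0.0,"tz":-0.08,"rx":0,"ry":0,"rz":0},{"tx":0,"ty":-0.05,"tz":-0.14,"rx":0,"ry":0,"rz":0},{"tx":0,"ty":-0.12,"tz":-0.16,"rx":0,"ry":0,"rz":0},{"tx":0,"ty":-0.19,"tz":-0.16,"rx":0,"ry":0,"rz":0},{"tx":0,"ty":-0.25,"tz":-0.16,"rx":0,"ry":0,"rz":0},{"tx":0,"ty":-0.25,"tz":-0.16,"rx":0,"ry":0,"rz":0},{"tx":0,"ty":-0.25,"tz":-0.16,"rx":0,"ry":0,"rz":0},{"tx":0,"ty":-0.25,"tz":-0.16,"rx":0,"ry":0,"rz":0}]'
python3 - <<'E'
from h import *
from cell import monitor
from scipy.spatial.transform import Rotation as Ro
for n in("scene","top"):
    c=load(n);W=cloud(c);g=c["color"].astype(int).sum(-1)
    m=(np.abs(W[...,0]-.567)<.045)&(np.abs(W[...,1]+.188)<.045)&(W[...,2]>.083)&(g<170)
    Q=W[m];print(n,len(Q),((Q.max(0)+Q.min(0))/2).round(4),np.median(Q,0).round(4))
s=monitor.read_state();p=np.array(s["eef_pos"]);R=np.array(s["eef_rot"])
th=np.radians(-7.5);px=np.array([np.cos(th),np.sin(th),0]);y=np.array([-np.sin(th),np.cos(th),0]);z=-(-.342*px+np.array([0,0,.94]));z/=np.linalg.norm(z)
Rt=np.column_stack([np.cross(y,z),y,z]);foot=np.array([.583,-.189,.05]);
t=foot-z*(.080+.025)
print(p,t,"shift",(R.T@(t-p)/.5).round(4),"rot",(Ro.from_matrix(R.T@Rt).as_rotvec()/np.pi).round(4))
E
```

```text
time: 7.45
eef_pos: [0.5703, -0.0368, 0.2702]
eef_rot: [[-1.0, -0.002, -0.002], [-0.002, 1.0, 0.001], [0.002, 0.001, -1.0]]
contact_force: [0.4, 0.6, -0.5]
finger_gap: 0.0001
grip_force: 0.0
scene 158 [ 0.5702 -0.1866  0.0976] [ 0.5733 -0.1814  0.0973]
top 307 [ 0.5664 -0.1881  0.0949] [ 0.5657 -0.1871  0.0951]
[ 0.57034637 -0.03679023  0.27023417] [ 0.54740725 -0.18431413  0.14867218] shift [ 0.046  -0.2953  0.2428] rot [ 0.0078 -0.1115  0.0418]
```

```bash
python3 -m creep '[{"tx":0.01,"ty":-0.06,"tz":0,"rx":0.001,"ry":-0.02,"rz":0.008},{"tx":0.02,"ty":-0.12,"tz":0,"rx":0.003,"ry":-0.045,"rz":0.016},{"tx":0.03,"ty":-0.18,"tz":0.02,"rx":0.005,"ry":-0.07,"rz":0.025},{"tx":0.04,"ty":-0.23,"tz":0.05,"rx":0.006,"ry":-0.09,"rz":0.033},{"tx":0.046,"ty":-0.27,"tz":0.1,"rx":0.008,"ry":-0.1115,"rz":0.042},{"tx":0.046,"ty":-0.295,"tz":0.15,"rx":0.008,"ry":-0.1115,"rz":0.042},{"tx":0.046,"ty":-0.295,"tz":0.2,"rx":0.008,"ry":-0.1115,"rz":0.042},{"tx":0.046,"ty":-0.295,"tz":0.23,"rx":0.008,"ry":-0.1115,"rz":0.042},{"tx":0.046,"ty":-0.295,"tz":0.243,"rx":0.008,"ry":-0.1115,"rz":0.042},{"tx":0.046,"ty":-0.295,"tz":0.243,"rx":0.008,"ry":-0.1115,"rz":0.042},{"tx":0.046,"ty":-0.295,"tz":0.243,"rx":0.008,"ry":-0.1115,"rz":0.042}]'
cat > st.py <<'E'
from cell import monitor
import numpy as np
s=monitor.read_state();p=np.array(s["eef_pos"]);R=np.array(s["eef_rot"]);th=np.radians(-7.5)
d=np.array([-.342*np.cos(th),-.342*np.sin(th),.94]);q=p+.025*R[:,2]-np.array([.583,-.189,.05]);h=q@d
print("t",s["time"],"tip height",round(h*1e3,2),"off",((q-h*d)*1e3).round(1),"axis force",round(float(np.array(s["contact_force"])@d),2),"zalign",round(float(-R[:,2]@d),4))
E
python3 st.py
```

```text
time: 8.37
eef_pos: [0.549, -0.1839, 0.1496]
eef_rot: [[-0.931, 0.13, 0.341], [0.121, 0.992, -0.046], [-0.344, -0.001, -0.939]]
contact_force: [-0.6, 0.2, 1.1]
finger_gap: 0.0001
grip_force: 0.0
t 8.3667 tip height 80.42 off [1.8 0.4 0.6] axis force 1.23 zalign 1.0003
```

```bash
python3 - <<'E'
from cell import optics
import cv2
c=optics.capture("scene");cv2.imwrite("pics/s3.png",cv2.resize(c["color"][100:290,170:340],None,fx=3.1,fy=3.1,interpolation=cv2.INTER_CUBIC))
E
```

```text
(no output)
```

View pics/s3.png

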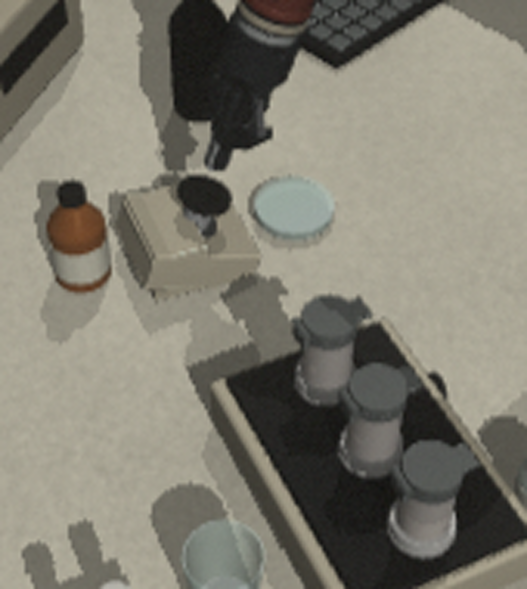

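The caps are shut (330,320; 378,390; 430,470) and the finger is lined up over the button (205,193). I'll descend to 64 mm, then feel in small steps.

```bash
python3 -m creep '[{"tx":0,"ty":0,"tz":0.012,"rx":0,"ry":0,"rz":0},{"tx":0,"ty":0,"tz":0.024,"rx":0,"ry":0,"rz":0},{"tx":0,"ty":0,"tz":0.032,"rx":0,"ry":0,"rz":0},{"tx":0,"ty":0,"tz":0.032,"rx":0,"ry":0,"rz":0}]' >/dev/null; python3 st.py; for i in 1 2 3 4 5 6; do python3 -m creep '[{"tx":0,"ty":0,"tz":0.002,"rx":0,"ry":0,"rz":0},{"tx":0,"ty":0,"tz":0.004,"rx":0,"ry":0,"rz":0},{"tx":0,"ty":0,"tz":0.004,"rx":0,"ry":0,"rz":0}]' >/dev/null; python3 st.py; done
```

```text
t 8.75 tip height 63.69 off [ 0.7 -0.9  0.3] axis force -0.43 zalign 1.0003
t 9.0 tip height 62.25 off [ 0.9 -1.2  0.3] axis force -0.14 zalign 1.0003
t 9.25 tip height 60.24 off [ 0.8 -1.2  0.3] axis force 0.07 zalign 1.0003
t 9.5 tip height 58.19 off [ 0.8 -1.2  0.3] axis force -0.88 zalign 1.0003
t 9.75 tip height 56.16 off [ 0.8 -1.1  0.3] axis force 0.66 zalign 1.0003
t 10.0 tip height 54.14 off [ 0.8 -1.2  0.3] axis force 0.61 zalign 1.0003
t 10.25 tip height 52.16 off [ 0.8 -1.2  0.3] axis force -0.5 zalign 1.0003
```

```bash
for i in 1 2 3 4 5 6; do python3 -m creep '[{"tx":0,"ty":0,"tz":0.001,"rx":0,"ry":0,"rz":0},{"tx":0,"ty":0,"tz":0.003,"rx":0,"ry":0,"rz":0},{"tx":0,"ty":0,"tz":0.003,"rx":0,"ry":0,"rz":0}]' >/dev/null; python3 st.py; done
```

```text
t 10.5 tip height 50.69 off [ 0.8 -1.2  0.3] axis force -0.31 zalign 1.0003
t 10.75 tip height 49.19 off [ 0.8 -1.2  0.3] axis force -0.59 zalign 1.0003
t 11.0 tip height 47.93 off [ 1.  -1.3  0.4] axis force 3.39 zalign 1.0003
t 11.25 tip height 46.38 off [ 0.9 -1.2  0.4] axis force 3.3 zalign 1.0003
t 11.5 tip height 44.82 off [ 0.9 -1.2  0.4] axis force 4.32 zalign 1.0003
t 11.75 tip height 43.32 off [ 1.  -1.3  0.4] axis force 5.2 zalign 1.0003
```

I touched the button at about 48 mm, so the bottom should be near 38 mm. Pressing on until the force shows the hard stop.

```bash
for i in 1 2 3 4 5; do python3 -m creep '[{"tx":0,"ty":0,"tz":0.001,"rx":0,"ry":0,"rz":0},{"tx":0,"ty":0,"tz":0.003,"rx":0,"ry":0,"rz":0},{"tx":0,"ty":0,"tz":0.003,"rx":0,"ry":0,"rz":0}]' >/dev/null; python3 st.py; done
```

```text
t 12.0 tip height 41.9 off [ 1.  -1.3  0.4] axis force 6.29 zalign 1.0003
t 12.25 tip height 40.47 off [ 1.  -1.2  0.4] axis force 7.33 zalign 1.0003
t 12.5 tip height 39.1 off [ 1.  -1.3  0.4] axis force 7.97 zalign 1.0003
t 12.75 tip height 38.25 off [ 1.  -1.2  0.4] axis force 12.68 zalign 1.0003
t 13.0 tip height 38.11 off [ 1.1 -1.3  0.4] axis force 23.47 zalign 1.0003
```

The hard stop is confirmed: 10 mm of travel and 23 N. Hold 1.5 s, then retract along the axis and up.

```bash
python3 -m creep '[{"tx":0,"ty":0,"tz":0,"rx":0,"ry":0,"rz":0},{"tx":0,"ty":0,"tz":0,"rx":0,"ry":0,"rz":0},{"tx":0,"ty":0,"tz":0,"rx":0,"ry":0,"rz":0},{"tx":0,"ty":0,"tz":0,"rx":0,"ry":0,"rz":0},{"tx":0,"ty":0,"tz":0,"rx":0,"ry":0,"rz":0},{"tx":0,"ty":0,"tz":0,"rx":0,"ry":0,"rz":0},{"tx":0,"ty":0,"tz":0,"rx":0,"ry":0,"rz":0},{"tx":0,"ty":0,"tz":0,"rx":0,"ry":0,"rz":0},{"tx":0,"ty":0,"tz":0,"rx":0,"ry":0,"rz":0},{"tx":0,"ty":0,"tz":0,"rx":0,"ry":0,"rz":0},{"tx":0,"ty":0,"tz":0,"rx":0,"ry":0,"rz":0},{"tx":0,"ty":0,"tz":0,"rx":0,"ry":0,"rz":0}]' >/dev/null; python3 st.py
python3 -m creep '[{"tx":0,"ty":0,"tz":0,"rx":0,"ry":0,"rz":0},{"tx":0,"ty":0,"tz":0,"rx":0,"ry":0,"rz":0},{"tx":0,"ty":0,"tz":0,"rx":0,"ry":0,"rz":0},{"tx":0,"ty":0,"tz":0,"rx":0,"ry":0,"rz":0},{"tx":0,"ty":0,"tz":0,"rx":0,"ry":0,"rz":0},{"tx":0,"ty":0,"tz":0,"rx":0,"ry":0,"rz":0}]' >/dev/null; python3 st.py
python3 -m creep '[{"tx":0,"ty":0,"tz":-0.01,"rx":0,"ry":0,"rz":0},{"tx":0,"ty":0,"tz":-0.02,"rx":0,"ry":0,"rz":0},{"tx":0,"ty":0,"tz":-0.04,"rx":0,"ry":0,"rz":0},{"tx":0,"ty":0,"tz":-0.08,"rx":0,"ry":0,"rz":0},{"tx":0,"ty":0,"tz":-0.12,"rx":0,"ry":0,"rz":0},{"tx":0,"ty":0,"tz":-0.16,"rx":0,"ry":0,"rz":0},{"tx":0,"ty":0,"tz":-0.18,"rx":0,"ry":0,"rz":0},{"tx":0,"ty":0,"tz":-0.18,"rx":0,"ry":0,"rz":0},{"tx":0,"ty":0,"tz":-0.18,"rx":0,"ry":0,"rz":0}]' >/dev/null; python3 st.py
python3 - <<'E'
from cell import optics
from h import *
a=load("top");b=optics.capture("scene");np.savez("pics/s4.npz",**b)
W=cloud(b)
for n,x,y in(("L",.588,.267),("M",.586,.176),("R",.579,.087)):
    m=(np.hypot(W[...,0]-x,W[...,1]-y)<.04)&(W[...,2]>.15);print(n,W[m][:,2].max().round(3),np.median(W[m][:,2]).round(3))
m=(np.hypot(W[...,0]-.567,W[...,1]+.188)<.035)&(W[...,2]>.08)&(W[...,2]<.13);print("btn",np.median(W[m],0).round(4))
E
```

```text
t 14.0 tip height 38.1 off [ 1.1 -1.3  0.4] axis force 22.41 zalign 1.0003
t 14.5 tip height 38.09 off [ 1.1 -1.3  0.4] axis force 24.24 zalign 1.0003
t 15.25 tip height 125.9 off [ 0.9 -1.1  0.3] axis force -0.13 zalign 1.0003
L 0.176 0.171
M 0.176 0.171
R 0.176 0.17
btn [ 0.5708 -0.1838  0.0966]
```

All caps are flat at 0.17 m, the button is back at its first height, and the arm is clear.

```bash
python3 -c "
from cell import job
print(job.finish_job())"
```

```text
the job is handed in; nothing more can be done
None
```

I shut both open caps, then held the start button fully down for about 1.5 s and let it spring back, and handed the job in at about 15 s of the 54 s allowed; no verdict came back.

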